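Line up the reagent bottles by height

ROBOT

A 7-joint arm with a two-finger parallel gripper is mounted at the origin on the work surface. World frame = base frame: x ahead of the robot, y to its left, z up, the work surface at z = 0. Lengths are in m, angles in rad, forces in N, time in s.
With the tool pointing down it reaches from about 0.4 to 0.875 m from the base axis. Payload 6.5 kg.
Tool frame: the origin (TCP) lies at the very end of the fingers, on their centre line; the grasp point (between the pads) lies 19 mm behind it; z points along the fingers, y is the line along which they close (so a half turn about z gives the same grasp; the last joint's range is limited). The gripper opens to 85 mm and grips with 20 to 120 N. Pads are 22 mm wide; open, the fingers measure 114 mm over their backs; the gripper's body (76 mm by 85 mm) begins 54 mm behind the grasp point. The pads swing forward as they close: fully open they stand 13 mm farther back than shut.
Start: joints at [-1.241, 0.536, -0.004, 1.538, 0.003, 1.067, -0.071], TCP at [0.251, 0.6, 0.231] pointing down, gripper open.
Joint ranges: [-2.7, 2.7], [-0.37, 2.16], [-1.27, 1.26], [0.24, 2.4], [-1.31, 4.45], [0.19, 1.91], [-2.76, 2.76]. Speed limits (rad/s): [2.39, 2.39, 3.14, 3.14, 3.14, 3.14, 3.14].

INTERFACE

Orientations are given as a rotation vector (axis times angle).
In Python, from rig import r gives the robot as it stands.
- The arm moves only by the tool play_rows, never from a script. Its argument "commands" is a list of rows, each a list of 3 entries, a list of its own where there are three numbers: the opening, from 0 (shut) to 1 (fully open), then the shift along the tool's x, y, z in m, then the turn, a rotation vector about the tool's x, y, z in degrees. A call has 1 to 5 rows; each row shifts and turns the commanded pose from where the row before left it, along the tool's axes as they then stand; what a row does not reach is not made up. A row lasts 1/10 s, in which the tool goes at most 50 mm and 8.59 degrees, less where a joint would pass 70% of its speed; a pose out of reach is approached as far as the arm can. A call is refused whole if a number of a shift passes 0.05 or a number of a turn 8.59, either way. A call with a gripper value outside its range is refused whole. The fingers move at their own pace and stop on an object; "grip_force" is the grip in N (left out, the last holds). Time passes only in rows, so rows that do not move let the fingers close. It gives the time, the measured TCP pose, the force, the opening and the grip force at its end, in the units of the state.
- r.sense(): the state, without advancing time (a new reading comes with each control period).
- r.read_camera(name): name is "side" or "top"; returns a dict with "image" (420x560x3 uint8, red, green, blue), "camera_matrix" (3x3 intrinsics, pixels), "camera_from_world" (4x4, takes a point from world to camera coordinates). Camera axes: x right, y up, looking along -z (the intrinsics and any distortion apply to the point x, -y, -z); pixel columns grow to the right and rows downward; lengths in m; the calibration is good to about 2 mm. A picture is of the moment at which its call begins. There is no depth.
- r.finish_job(): hands the job in; it is judged then, once.
Trained networks look in the newest picture that a camera, given by its name, has taken for a name from the list of things; names that differ only in an ending like _2 or _b are one class to them, and where a whole thing is asked for, a point or a joint stands for the part that bears it (a point fixed in the world has none). Each returns a list of dicts, best first, with "score" (0 to 1); they miss things now and then, are a little off and sometimes report something else, mostly with a low value. They report only what shows in the picture. A call takes as long as a camera call.
- r.silhouettes(target, camera): "pixels" (420x560 bool, what is visible of it) and "rect" ([centre column, centre row, width, height] in pixels, round what is visible of it).
The state is a dict: "t": time; "qpos": joint angles; "qd": joint speeds; "joint_efforts": joint torques, N m; "eef_pos": TCP position; "ee_rot": TCP orientation; "contact_force": force on the tool from outside, world axes, zero at the start; "torque": the same for the moment, N m; "gripper_width": finger opening in m; "gripper_force": force on a finger pad.
Only numpy, scipy, OpenCV 4.12 (cv2) and the standard library are available. Lean on these libraries where they do the work, as an engineer would, in place of code of your own. Each camera call takes 0.05 s, during which the arm holds its last target. There are 200 camera calls.

TASK

Tidy the brown glass bottles for the lesson: stand the four of them on the four cork discs of the black tray, one on each disc, in order of height, with the tallest on the disc next to the white mortar and the shortest on the disc at the far end, next to the white tub. Each bottle must stand upright in the middle of its disc; set them down gently, do not drop them or knock any over, and leave the mortar where it is.

Things in the scene. Friction and masses are not known exactly. Their poses are not given: they have to be found in the camera images.
- bottle_a: Brown glass bottle with a white screw cap and a paper label, 62 mm high in all, round body 46 mm in diameter with straight sides from its foot up to 40 mm, above that a sloping shoulder and a cap 25 mm in diameter and 15 mm high. It is the shortest of the four. Stands loose and upright on the table. Origin: centre of its underside; z up along the bottle.
- bottle_b: Brown glass bottle with a white screw cap and a paper label, 86 mm high in all, round body 34 mm in diameter with straight sides from its foot up to 60 mm, above that a sloping shoulder and a cap 25 mm in diameter and 15 mm high. It is the second shortest of the four. Stands loose and upright on the table. Origin: centre of its underside; z up along the bottle.
- bottle_c: Brown glass bottle with a white screw cap and a paper label, 110 mm high in all, round body 50 mm in diameter with straight sides from its foot up to 80 mm, above that a sloping shoulder and a cap 25 mm in diameter and 15 mm high. It is the second tallest of the four. Stands loose and upright on the table. Origin: centre of its underside; z up along the bottle.
- bottle_d: Brown glass bottle with a white screw cap and a paper label, 134 mm high in all, round body 40 mm in diameter with straight sides from its foot up to 104 mm, above that a sloping shoulder and a cap 25 mm in diameter and 15 mm high. It is the tallest of the four. Stands loose and upright on the table. Origin: centre of its underside; z up along the bottle.
- disc_1: One of four identical round cork discs, 62 mm in diameter and 3 mm thick, fixed on the black tray in a straight row, centres 90 mm apart (which of the four names is where in the row changes from start to start). Origin: centre of its underside, 8 mm above the table, so its top is 11 mm above the table.
- disc_2: One of four identical round cork discs, 62 mm in diameter and 3 mm thick, fixed on the black tray in a straight row, centres 90 mm apart (which of the four names is where in the row changes from start to start). Origin: centre of its underside, 8 mm above the table, so its top is 11 mm above the table.
- disc_3: One of four identical round cork discs, 62 mm in diameter and 3 mm thick, fixed on the black tray in a straight row, centres 90 mm apart (which of the four names is where in the row changes from start to start). Origin: centre of its underside, 8 mm above the table, so its top is 11 mm above the table.
- disc_4: One of four identical round cork discs, 62 mm in diameter and 3 mm thick, fixed on the black tray in a straight row, centres 90 mm apart (which of the four names is where in the row changes from start to start). Origin: centre of its underside, 8 mm above the table, so its top is 11 mm above the table.
- tray: Flat black tray, fixed on the table, 100 mm (its x) by 372 mm (its y) and 8 mm thick, with a 3 mm trim along its long edges. The row of discs runs along its y axis through its middle. Origin: centre of its underside; z up.
- mortar: White porcelain mortar, an open bowl 104 mm across the rim and 62 mm high with a small spout, loose (0.7 kg), standing on the table just beyond one end of the tray, in line with the row of discs; at the other end stands a white lidded plastic tub (86 mm across, 90 mm high). Which of them is at which end changes. Origin: centre of its underside; z up.

How it is judged:
By the outcome, as a careful person would: the job done as asked, in the order asked, and still so for the second after the job is handed in, with the robot touching nothing.
It also fails if it takes over 112 s, if anything falls off the work surface, if the arm or the gripper's body presses on something with over 40 N, if the wrist force passes 120 N, or if a joint passes its speed limit or range.

## Working session

There is one attempt and no reset: what is moved stays moved. The work goes in short steps, Python scripts to look and compute and a tool call to move; the robot and the scene stay as the last step left them, time stands still between calls to the robot, and variables do not carry over. Pictures are saved under pics/ and viewed, at most 14 in all, crops included, and the job is handed in when it is done.

Besides the shell and the picture viewer there is one more tool, called after "Request:" as name(argument=value, ...) on one line, values as JSON. play_rows: Moves the arm, as the interface text tells. Its arguments: {"type":"object","properties":{"commands":{"type":"array","items":{"type":"array"}},"grip_force":{"type":"number"}},"required":["commands"]}

```bash
mkdir -p pics && ls && python3 - <<'E'
from rig import r
import cv2,numpy as np
s=r.sense();print({k:np.round(v,3) for k,v in s.items()})
for n in("top","side"):
    c=r.read_camera(n);cv2.imwrite(f"pics/{n}0.png",c["image"][:,:,::-1])
    print(n,c["camera_matrix"].round(1).tolist(),c["camera_from_world"].round(4).tolist(),[k for k in c])
    for t in("bottle_a","disc_1","mortar","tray"):
        for d in r.silhouettes(t,n):print(t,round(d["score"],2),np.round(d["rect"],1))
E
```

```text
pics
{'t': np.float64(0.0), 'qpos': array([-1.241,  0.537, -0.004,  1.539,  0.003,  1.067, -0.071]), 'qd': array([-0.   ,  0.001, -0.002,  0.   ,  0.001, -0.001,  0.   ]), 'joint_efforts': array([ 2.0000e-03, -5.8342e+01,  1.0490e+00, -2.5910e+01,  1.2000e-02,
        9.0000e-03,  0.0000e+00]), 'eef_pos': array([0.25 , 0.599, 0.23 ]), 'ee_rot': array([-6.18e-01, -3.08e+00,  3.00e-03]), 'contact_force': array([ 0.241, -0.524,  0.746]), 'torque': array([ 0.019,  0.036, -0.026]), 'gripper_force': np.float64(0.0), 'gripper_width': np.float64(0.086)}
top [[427.4, 0.0, 286.0], [0.0, 427.4, 196.2], [0.0, 0.0, 1.0]] [[-0.0006, -0.9991, -0.0418, 0.0259], [0.9972, -0.0037, 0.0742, -0.5434], [-0.0743, -0.0417, 0.9964, -0.8385], [0.0, 0.0, 0.0, 1.0]] ['image', 'camera_matrix', 'camera_from_world']
bottle_a 0.94 [450.5 252.1  28.8  23.9]
bottle_a 0.91 [250.6 249.5  35.8  29.7]
bottle_a 0.64 [158.7 247.8  27.4  17. ]
disc_1 0.77 [267.7 156.9  32.2  32.6]
disc_1 0.68 [223.4 160.8  32.5  30.3]
disc_1 0.62 [310.1 154.2  25.7  27.3]
mortar 0.76 [158.2 162.7  53.7  56. ]
tray 0.57 [287.1 155.7 187.4  71.2]
side [[459.6, 0.0, 280.1], [0.0, 459.6, 207.6], [0.0, 0.0, 1.0]] [[-0.9781, -0.2077, 0.0144, 0.5317], [0.1519, -0.665, 0.7312, -0.0949], [-0.1423, 0.7174, 0.682, -0.8418], [0.0, 0.0, 0.0, 1.0]] ['image', 'camera_matrix', 'camera_from_world']
bottle_a 0.94 [334.6 174.7  22.8  69.2]
bottle_a 0.93 [352.9 127.6  22.7  24.6]
bottle_a 0.86 [327.6 237.5  31.8  59. ]
bottle_a 0.72 [310.4 329.8  19.9  52.5]
disc_1 0.74 [224.4 264.6  31.6  27.9]
disc_1 0.65 [248.1 170.2  26.4  24.6]
disc_1 0.6 [241.3 195.6  29.3  17.9]
disc_1 0.56 [231.6 227.6  30.9  26.7]
mortar 0.6 [200.9 306.6  76.1  67. ]
tray 0.67 [234.  224.8  77.6 140.4]
tray 0.23 [333.9 173.6  24.6  61.9]
```

View pics/top0.png

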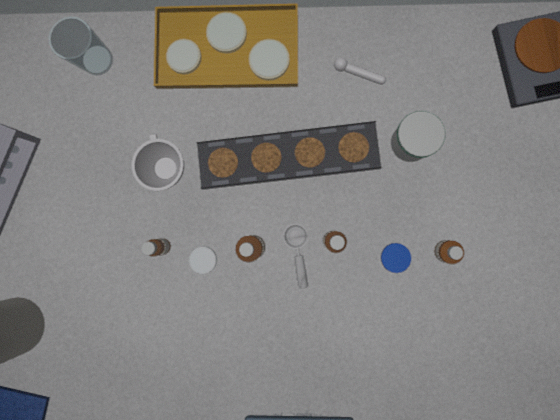

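View pics/side0.png

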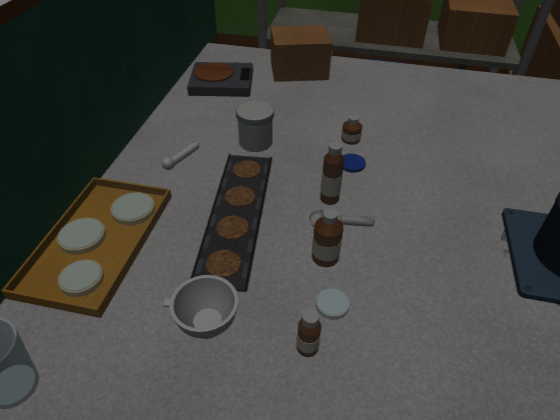

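Top view: mortar at (158,163), tub at (420,134). The discs run along cols 223–354, and the bottles from left to right are b (155,247), c (250,249), d (336,241), a (451,252). The side view agrees. Next I fit positions.

```bash
cat > h.py <<'E'
import numpy as np,cv2
from scipy.optimize import least_squares
from rig import r
B=dict(a=(.062,.046,.040),b=(.086,.034,.060),c=(.110,.050,.080),d=(.134,.040,.104))
def proj(c,P):
    T=c["camera_from_world"];q=np.atleast_2d(P)@T[:3,:3].T+T[:3,3]
    K=c["camera_matrix"];return np.c_[K[0,2]+K[0,0]*q[:,0]/-q[:,2],K[1,2]-K[1,1]*q[:,1]/-q[:,2]]
def ring(x,y,z,d):
    a=np.linspace(0,2*np.pi,48);return np.c_[x+d/2*np.cos(a),y+d/2*np.sin(a),z+0*a]
def outline(k,x,y,z0=0):
    H,D,s=B[k];return np.r_[ring(x,y,z0,D),ring(x,y,z0+s,D),ring(x,y,z0+H-.015,.025),ring(x,y,z0+H,.025)]
def box(p):
    lo,hi=p.min(0),p.max(0);return np.r_[lo,hi]
def rbox(R):
    c,w=np.array(R[:2]),np.array(R[2:]);return np.r_[c-w/2,c+w/2]
def look(n):return r.read_camera(n)
def back(c,uv,z):
    return least_squares(lambda p:proj(c,[p[0],p[1],z])[0]-uv,[.6,0]).x
E
python3 - <<'E'
from h import *
C={n:look(n) for n in("top","side")}
det={(t,n):r.silhouettes(t,n) for n in C for t in("bottle_a","disc_1","mortar")}
g=dict(b=(155,247),c=(250,249),d=(336,241),a=(451,252))
for k in g:
    p0=back(C["top"],g[k],B[k][0]/2);S={}
    for n in C:
        ob=box(outline(k,*p0) @ np.eye(3) if 0 else proj(C[n],outline(k,*p0)));cen=(ob[:2]+ob[2:])/2
        m=[d for d in det["bottle_a",n] if np.hypot(*(np.array(d["rect"][:2])-cen))<22]
        if m:S[n]=rbox(m[0]["rect"])
    for sel in (["top"],["side"],["top","side"]):
        sel=[n for n in sel if n in S]
        if sel:
            f=least_squares(lambda p:np.concatenate([box(proj(C[n],outline(k,*p)))-S[n] for n in sel]),p0,loss="soft_l1")
            print(k,sel,f.x.round(4),f.fun.round(1))
for n in C:
    print(n,"discs")
    for d in det["disc_1",n]:
        px=np.argwhere(d["pixels"])[:,::-1].mean(0);b=rbox(d["rect"]);print(back(C[n],px,.011).round(4),back(C[n],(b[:2]+b[2:])/2,.011).round(4),d["score"])
    # cork by colour
    hsv=cv2.cvtColor(C[n]["image"],cv2.COLOR_RGB2HSV)
    m=cv2.inRange(hsv,(5,70,40),(20,255,255))
    N,_,st,ce=cv2.connectedComponentsWithStats(cv2.morphologyEx(m,cv2.MORPH_CLOSE,np.ones((5,5))))
    for i in range(1,N):
        if st[i,4]>250:print("col",st[i],ce[i].round(1),back(C[n],ce[i],.011).round(4))
    for d in det["mortar",n]:print("mortar",back(C[n],d["rect"][:2],.04).round(3))
E
```

```text
b ['top'] [0.4378 0.2752] [ 0.4 -1.2 -0.5  1. ]
b ['side'] [0.4414 0.2776] [ 0.5  3.3 -0.4 -2.1]
b ['top', 'side'] [0.4406 0.2756] [ 0.2 -2.5 -0.7 -0.5  1.2  2.3  0.3 -3.2]
c ['top'] [0.4402 0.0915] [ 1.4  1.2 -1.9 -1. ]
c ['top'] [0.4402 0.0915] [ 1.4  1.2 -1.9 -1. ]
d ['top'] [ 0.4604 -0.0687] [-0.9  1.   0.7 -0.9]
d ['side'] [ 0.4504 -0.0681] [-0.4  0.8  0.3 -0.7]
d ['top', 'side'] [ 0.4556 -0.0685] [-1.   3.4  0.6  1.8 -2.8  0.3 -2.3 -1.2]
a ['top'] [ 0.4293 -0.294 ] [-3.  -1.1  2.1  1. ]
a ['top'] [ 0.4293 -0.294 ] [-3.  -1.1  2.1  1. ]
top discs
[ 0.6445 -0.1138] [ 0.6438 -0.1136] 0.83
[0.6244 0.0653] [0.6257 0.0629] 0.67
[0.6141 0.1558] [0.6131 0.1565] 0.65
[ 0.6342 -0.0237] [ 0.6308 -0.0232] 0.59
col [ 153    3  145   85 8338] [224.2  44.6] [0.8641 0.155 ]
col [ 515   18   45   55 2086] [539.1  44.9] [ 0.8514 -0.4909]
col [338 132  31  31 724] [353.3 146.9] [ 0.6446 -0.1122]
col [295 137  30  31 719] [309.5 152. ] [ 0.6347 -0.023 ]
col [251 143  31  30 717] [265.8 157.2] [0.6247 0.0666]
col [208 148  30  30 703] [222.5 162.2] [0.615  0.1559]
col [236 236  26  26 358] [249.7 2
[... 257 characters left out ...]
0647] 0.57
col [ 355    0   78   49 3005] [394.8  22.7] [ 0.3485 -1.0352]
col [ 439    0   80   57 3376] [477.6  25.8] [ 0.0623 -1.0777]
col [ 267   25   66   56 3205] [300.4  52.4] [ 0.631  -0.7168]
col [194  62  40  20 597] [213.   71.1] [ 0.8563 -0.5324]
col [232 160  29  19 410] [246.3 168.7] [ 0.6431 -0.1116]
col [   0  177  171  141 9312] [ 87.9 250.2] [0.8588 0.1807]
col [225 186  30  21 493] [239.5 195.8] [ 0.6333 -0.0223]
col [216 215  33  25 617] [231.8 226.8] [0.6235 0.0669]
col [314 217  29  30 473] [326.9 229.9] [0.4456 0.0348]
col [205 250  36  28 764] [222.8 262.9] [0.6138 0.1561]
col [298 319  23  24 286] [307.7 331.5] [0.4449 0.2594]
mortar [0.612 0.269]
mortar [0.442 0.277]
```

```bash
python3 - <<'E'
from h import *
E=dict(b=(.439,.276),c=(.440,.0935),d=(.453,-.0685),a=(.431,-.294))
rows=[]
for n in("top","side"):
    c=look(n);tiles=[]
    for k in E:
        im=cv2.resize(c["image"],None,fx=4,fy=4,interpolation=cv2.INTER_CUBIC)[:,:,::-1].copy()
        H,D,s=B[k]
        for P in(ring(*E[k],0,D),ring(*E[k],s,D),ring(*E[k],H,.025),ring(*E[k],H-.015,.025)):
            cv2.polylines(im,[np.int32((proj(c,P)+.5)*4)],True,(0,255,0),1)
        u=np.int32(proj(c,[*E[k],H/2])[0]*4);h=150
        tiles.append(im[max(u[1]-h,0):u[1]+h,u[0]-100:u[0]+100])
    rows.append(np.hstack(tiles))
cv2.imwrite("pics/ov.png",cv2.convertScaleAbs(np.vstack(rows),alpha=1.4))
E
```

```text
(no output)
```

View pics/ov.png

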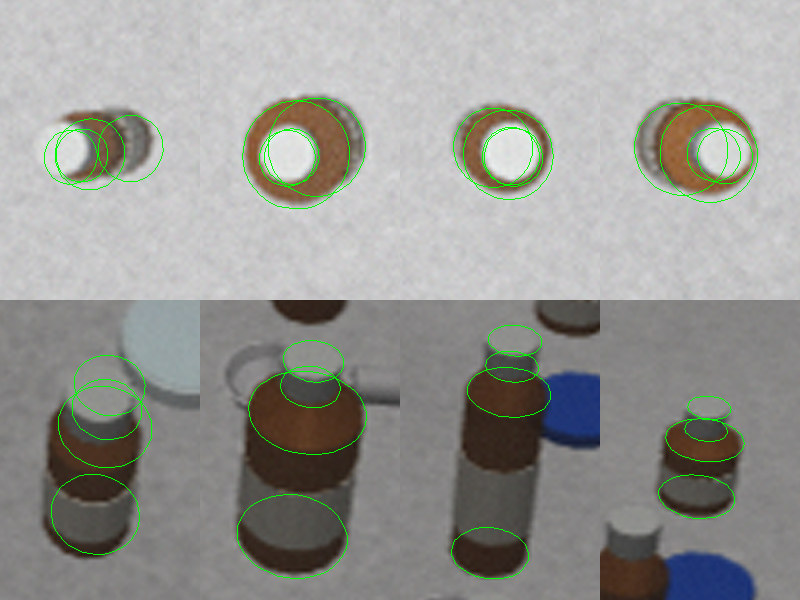

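The overlay fits within a few mm (side-view tops are drawn 3–4 px high, top-view feet are within 2 px). I refine using the cap and body outlines in the top view, then move.

```bash
cat >> h.py <<'E'
D=dict(a=(.6438,-.1119),b=(.6340,-.0227),c=(.6240,.0667),d=(.6144,.1560))
E0=dict(b=(.439,.276),c=(.440,.0935),d=(.453,-.0685),a=(.431,-.294))
def topfit(c,E,z0=0):
    "cap centroid and body-outline fit in the top view"
    im=c["image"].astype(float);out={}
    for k in E:
        H,Dm,s=B[k]
        hull=cv2.convexHull(np.int32(proj(c,outline(k,*E[k],z0))))
        near=np.zeros(im.shape[:2],np.uint8);cv2.fillConvexPoly(near,hull,1);near=cv2.dilate(near,np.ones((7,7)))
        near=near.astype(bool)
        u0=proj(c,[*E[k],z0+H])[0];yy,xx=np.mgrid[:im.shape[0],:im.shape[1]]
        capw=near&(im.min(2)>205)&(np.hypot(xx-u0[0],yy-u0[1])<13)
        q=np.array([xx[capw].mean(),yy[capw].mean()]) if capw.sum()>20 else u0*np.nan
        m=near&((im.max(2)-im.min(2)>35)|(im.max(2)<150)|capw)
        b=box(np.argwhere(m)[:,::-1].astype(float))+[-.5,-.5,.5,.5]
        f=least_squares(lambda p:box(proj(c,outline(k,*p,z0)))-b,E[k])
        out[k]=(back(c,q,z0+H) if q[0]==q[0] else None,f.x,f.fun.round(1),capw.sum())
    return out
def togo(p,yaw=6.3):
    "shift in tool axes from the present TCP to p, and the turn about tool z (deg)"
    s=r.sense();from scipy.spatial.transform import Rotation as R
    M=R.from_rotvec(s["ee_rot"]).as_matrix();g=np.deg2rad(yaw)
    T=np.array([[-np.sin(g),np.cos(g),0],[np.cos(g),np.sin(g),0],[0,0,-1]]).T
    print("t",round(s["t"],2),"tcp",s["eef_pos"].round(4),"tool shift now-axes mm",((np.array(p)-s["eef_pos"])@M*1e3).round(1),
     "tray-axes mm",((np.array(p)-s["eef_pos"])@T*1e3).round(1),"turn",np.rad2deg(R.from_matrix(M.T@T).as_rotvec()).round(2))
E
python3 - <<'E'
from h import *
c=look("top")
for k,v in topfit(c,E0).items():print(k,[x if x is None else np.round(x,4) for x in v])
print(back(c,(421,134),.09))
togo([.45,-.0685,.231])
E
```

```text
b [None, array([0.4395, 0.2767]), array([ 3.5,  3.9, -3.8, -3.6]), np.int64(0)]
c [None, array([0.4409, 0.0943]), array([ 3.5,  3.3, -3.8, -3. ]), np.int64(0)]
d [None, array([ 0.453 , -0.0683]), array([ 3.8,  3.8, -3.3, -3.3]), np.int64(0)]
a [None, array([ 0.4321, -0.2936]), array([ 3.8,  3.7, -3.6, -3.5]), np.int64(0)]
[ 0.65240822 -0.22729172]
t 1.05 tcp [0.2506 0.5997 0.2313] tool shift now-axes mm [-4.416e+02 -5.397e+02  3.000e-01] tray-axes mm [-6.861e+02  1.249e+02  3.000e-01] turn [-0.    0.   61.03]
```

Request:
play_rows(commands=[[1,[-0.05,0,0],[0,0,8.5]],[1,[-0.05,0,0],[0,0,8.5]],[1,[-0.05,0,0],[0,0,8.5]],[1,[-0.05,0,0],[0,0,8.5]],[1,[-0.05,0,0],[0,0,8.5]]], grip_force=60)

```text
t: 1.55
eef_pos: [0.4407, 0.4423, 0.2314]
ee_rot: [1.7, 2.641, 0.002]
contact_force: [0.7, 0.5, 0.6]
gripper_width: 0.0856
gripper_force: 0.0
```

Request:
play_rows(commands=[[1,[-0.05,0,0],[0,0,8.5]],[1,[-0.05,0,0],[0,0,8.5]],[1,[-0.05,0,0],[0,0,1.5]],[1,[-0.05,0,0],[0,0,0]],[1,[-0.05,0,0],[0,0,0]]])

```text
t: 2.05
eef_pos: [0.4917, 0.1994, 0.2315]
ee_rot: [2.095, 2.341, 0.001]
contact_force: [0.6, 0.9, 0.3]
gripper_width: 0.0852
gripper_force: 0.0
```

```bash
python3 - <<'E'
s=open("h.py").read()
s=s.replace("        yy0","").replace("m=near&((im.max(2)-im.min(2)>35)|(im.max(2)<150)|capw)","m=near&(np.abs(im-bg).max(2)>BT)\n        m=cv2.morphologyEx(m.astype(np.uint8),cv2.MORPH_OPEN,np.ones((3,3)))")
s=s.replace("(im.min(2)>205)","(im.min(2)>bg.min()+CT)").replace("    im=c[\"image\"].astype(float);out={}","    im=c[\"image\"].astype(float);out={};bg=np.median(im[200:300,100:480].reshape(-1,3),0);BT,CT=28,18")
open("h.py","w").write(s)
E
python3 - <<'E'
from h import *
c=look("top")
for k,v in topfit(c,E0).items():print(k,[x if x is None else np.round(x,4) for x in v])
print(np.median(c["image"][200:300,100:480].reshape(-1,3),0),c["image"][247,150],c["image"][241,337])
togo([.453,-.0685,.231])
E
```

```text
b [None, array([0.4395, 0.2814]), array([ 1. ,  3.9, -1.1, -3.6]), np.int64(0)]
c [array([0.4419, 0.0925]), array([0.4422, 0.0929]), array([-0.8, -0.3,  0.8,  0.3]), np.int64(49)]
d [array([ 0.4559, -0.0668]), array([ 0.4554, -0.0678]), array([-0.4, -0.4,  0.4,  0.3]), np.int64(44)]
a [None, array([ 0.4342, -0.2905]), array([-1.8, -0.4,  1.7,  0.3]), np.int64(0)]
[151. 151. 151.] [46 45 44] [170 170 168]
t 2.1 tcp [0.4931 0.1888 0.2317] tool shift now-axes mm [-252.1  -65.5    2. ] tray-axes mm [-251.4  -68.1    0.7] turn [ 0.    0.3  -0.59]
```

Request:
play_rows(commands=[[1,[-0.05,-0.013,0],[0,0.3,-0.6]],[1,[-0.05,-0.013,0],[0,0,0]],[1,[-0.05,-0.013,0],[0,0,0]],[1,[-0.05,-0.013,0],[0,0,0]],[1,[-0.05,-0.013,0.0],[0,0,0]]])

```text
t: 2.6
eef_pos: [0.4576, -0.0479, 0.2306]
ee_rot: [-2.08, -2.349, -0.007]
contact_force: [1.1, -0.4, -0.4]
gripper_width: 0.0849
gripper_force: 0.0
```

Request:
play_rows(commands=[[1,[0,0,0],[0,0,0]],[1,[0,0,0],[0,0,0]]])

```text
t: 2.8
eef_pos: [0.458, -0.0471, 0.2305]
ee_rot: [-2.084, -2.346, -0.006]
contact_force: [-0.2, 0.6, -0.0]
gripper_width: 0.0853
gripper_force: 0.0
```

```bash
python3 -c "
from h import *
togo([.455,-.0675,.067])"
```

```text
t 2.8 tcp [ 0.458  -0.0471  0.2305] tool shift now-axes mm [-20.8  -5.4 163.4] tray-axes mm [-20.   -5.2 163.5] turn [ 0.04 -0.31  0.46]
```

Request:
play_rows(commands=[[1,[-0.02,-0.005,0.03],[0,-0.3,0]],[1,[0,0,0.045],[0,0,0]],[1,[0,0,0.045],[0,0,0]],[1,[0,0,0.03],[0,0,0]],[1,[0,0,0.013],[0,0,0]]])

```text
t: 3.3
eef_pos: [0.454, -0.0646, 0.0646]
ee_rot: [-2.078, -2.352, 0.003]
contact_force: [-0.4, 0.1, 0.9]
gripper_width: 0.0854
gripper_force: 0.0
```

Request:
play_rows(commands=[[0.3,[0,0,0],[0,0,0]],[0.3,[0,0,0],[0,0,0]],[0.3,[0,0,0],[0,0,0]],[0.3,[0,0,0],[0,0,0]],[0.3,[0,0,0],[0,0,0]]])

```text
t: 3.8
eef_pos: [0.4563, -0.0666, 0.0688]
ee_rot: [2.082, 2.35, 0.003]
contact_force: [-1.9, 0.5, 7.0]
gripper_width: 0.0386
gripper_force: 59.3
```

Request:
play_rows(commands=[[0,[0,0,0],[0,0,0]],[0,[0,0,0],[0,0,0]],[0,[0,0,0],[0,0,0]],[0,[0,0,0],[0,0,0]]])

```text
t: 4.2
eef_pos: [0.4563, -0.0666, 0.0688]
ee_rot: [2.082, 2.35, 0.003]
contact_force: [-2.0, 0.6, 5.9]
gripper_width: 0.0387
gripper_force: 59.3
```

```bash
python3 - <<'E'
from h import *
togo([.455,-.0675,.067])
c=look("side");cv2.imwrite("pics/s1.png",cv2.resize(c["image"][60:340,200:500],None,fx=2,fy=2)[:,:,::-1])
E
```

```text
t 4.2 tcp [ 0.4563 -0.0666  0.0688] tool shift now-axes mm [-0.7 -1.4  1.8] tray-axes mm [-0.8 -1.4  1.8] turn [ 0.15 -0.01  0.62]
```

View pics/s1.png

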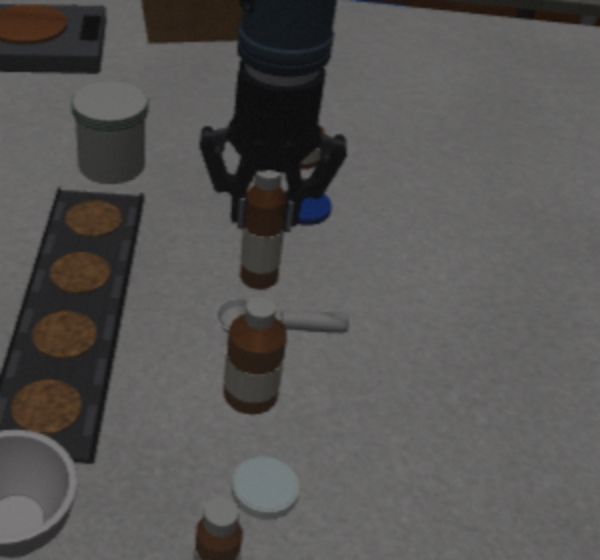

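Bottle d is gripped (d between the pads, s1.png ~(262,210)). Lift and carry.

Request:
play_rows(commands=[[0,[0,0,-0.01],[0,0,0]],[0,[0,0,-0.025],[0,0,0]],[0,[0,0.015,-0.025],[0,0,0]],[0,[0,0.03,-0.01],[0,0,0]],[0,[0,0.03,0],[0,0,0]]])

```text
t: 4.75
eef_pos: [0.5321, -0.0575, 0.1406]
ee_rot: [2.081, 2.349, 0.006]
contact_force: [0.4, -0.6, -1.3]
gripper_width: 0.0389
gripper_force: 60.6
```

Request:
play_rows(commands=[[0,[0,0.03,0],[0,0,0]],[0,[0.015,0.03,0],[0,0,0]],[0,[0.03,0.03,0],[0,0,0]],[0,[0.03,0.016,0],[0,0,0]],[0,[0.03,0,0],[0,0,0]]])

```text
t: 5.25
eef_pos: [0.6247, 0.0614, 0.1387]
ee_rot: [2.081, 2.35, 0.004]
contact_force: [-0.3, 0.5, -0.9]
gripper_width: 0.0384
gripper_force: 60.7
```

Request:
play_rows(commands=[[0,[0.03,0,0],[0,0,0]],[0,[0.03,0,0],[0,0,0]],[0,[0.025,0,0],[0,0,0]],[0,[0.014,0,0],[0,0,0]],[0,[0,0,0],[0,0,0]]])

```text
t: 5.75
eef_pos: [0.61, 0.1605, 0.1379]
ee_rot: [-2.078, -2.355, -0.002]
contact_force: [-0.1, -0.3, -1.3]
gripper_width: 0.0384
gripper_force: 60.6
```

```bash
python3 -c "
from h import *
togo([.6144,.1568,.0798])"
```

```text
t 5.75 tcp [0.61   0.1605 0.1379] tool shift now-axes mm [-4.3  3.8 58.1] tray-axes mm [-4.1  3.9 58.1] turn [ 0.04 -0.07  0.84]
```

Request:
play_rows(commands=[[0,[-0.004,0.004,0.01],[0,0,0]],[0,[0,0,0.018],[0,0,0]],[0,[0,0,0.015],[0,0,0]],[0,[0,0,0.007],[0,0,0]],[0,[0,0,0.004],[0,0,0]]])

```text
t: 6.25
eef_pos: [0.6145, 0.1529, 0.0821]
ee_rot: [-2.084, -2.35, 0.003]
contact_force: [-0.3, -0.7, -1.1]
gripper_width: 0.0384
gripper_force: 60.6
```

```bash
python3 - <<'E'
from h import *
togo([.6144,.1568,.0798])
from h import B
for n in("top","side"):
    c=look(n)
    im=cv2.resize(c["image"],None,fx=4,fy=4,interpolation=cv2.INTER_CUBIC)[:,:,::-1].copy()
    H,Dm,s=B["d"];p=r.sense()["eef_pos"];z0=p[2]-.0688
    for P,col in((ring(p[0],p[1],z0,Dm),(0,255,0)),(ring(*D["d"],.011,.062),(0,255,255)),(ring(p[0],p[1],z0+H,.025),(0,255,0)),(ring(p[0],p[1],z0+s,Dm),(0,255,0))):
        cv2.polylines(im,[np.int32((proj(c,P)+.5)*4)],True,col,1)
    u=np.int32(proj(c,[p[0],p[1],.06])[0]*4)
    t=im[max(u[1]-200,0):u[1]+200,u[0]-200:u[0]+200]
    O=t if n=="top" else np.hstack([O,t])
cv2.imwrite("pics/d1.png",cv2.convertScaleAbs(O,alpha=1.4))
E
```

```text
t 6.25 tcp [0.6145 0.1529 0.0821] tool shift now-axes mm [3.9 0.3 2.3] tray-axes mm [3.9 0.3 2.3] turn [-0.08  0.05  0.55]
```

View pics/d1.png

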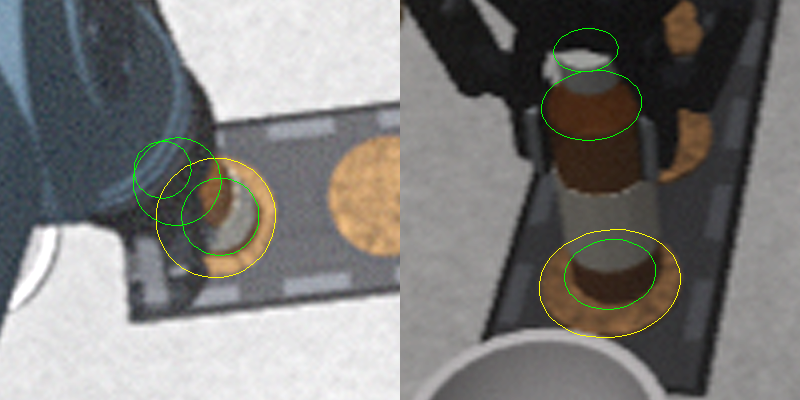

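Top and side both show the foot about 4 mm short of the disc centre (towards −y), agreeing with the arm readings.

Request:
play_rows(commands=[[0,[0.004,0,0],[0,0,0]],[0,[0,0,0.001],[0,0,0]],[0,[0,0,0.001],[0,0,0]],[0,[0,0,0],[0,0,0]],[0,[0,0,0],[0,0,0]]])

```text
t: 6.85
eef_pos: [0.6144, 0.1581, 0.0813]
ee_rot: [2.083, 2.351, 0.0]
contact_force: [0.6, -0.3, -1.3]
gripper_width: 0.0385
gripper_force: 60.6
```

```bash
python3 -c "
from h import *
togo([.6144,.1568,.0798]);print(r.sense()['contact_force'].round(1))"
```

```text
t 6.85 tcp [0.6144 0.1581 0.0813] tool shift now-axes mm [-1.3 -0.2  1.5] tray-axes mm [-1.3 -0.1  1.5] turn [0.01 0.01 0.63]
[ 0.6 -0.3 -1.3]
```

Step down until contact shows.

Request:
play_rows(commands=[[0,[-0.001,0,0.001],[0,0,0]],[0,[0,0,0.0005],[0,0,0]],[0,[0,0,0],[0,0,0]]])

```text
t: 7.15
eef_pos: [0.6146, 0.157, 0.08]
ee_rot: [2.083, 2.351, 0.0]
contact_force: [-1.0, -0.3, 2.5]
gripper_width: 0.0385
gripper_force: 61.0
```

Request:
play_rows(commands=[[0,[0,0,0.001],[0,0,0]],[0,[0,0,0],[0,0,0]]])

```text
t: 7.35
eef_pos: [0.6147, 0.157, 0.0799]
ee_rot: [-2.083, -2.351, -0.0]
contact_force: [-4.3, -0.5, 10.8]
gripper_width: 0.0389
gripper_force: 62.2
```

Request:
play_rows(commands=[[0,[0,0,-0.001],[0,0,0]],[0.5,[0,0,0],[0,0,0]],[0.6,[0,0,0],[0,0,0]],[0.8,[0,0,0],[0,0,0]],[0.8,[0,0,0],[0,0,0]]])

```text
t: 7.85
eef_pos: [0.6145, 0.1572, 0.0796]
ee_rot: [2.083, 2.351, -0.0]
contact_force: [-0.1, -0.1, 0.8]
gripper_width: 0.068
gripper_force: 0.0
```

Request:
play_rows(commands=[[0.9,[0,0,0],[0,0,0]],[0.9,[0,0,-0.02],[0,0,0]],[0.9,[0,0,-0.04],[0,0,0]],[0.9,[0,0,-0.05],[0,0,0]],[0.9,[0,0,-0.05],[0,0,0]]])

```text
t: 8.35
eef_pos: [0.614, 0.1569, 0.2411]
ee_rot: [-2.083, -2.351, 0.001]
contact_force: [1.1, -0.8, 0.0]
gripper_width: 0.0776
gripper_force: 0.0
```

```bash
python3 - <<'E'
from h import *
togo([.442,.0927,.231])
c=look("side")
for d in r.silhouettes("bottle_a","side"):
    b=rbox(d["rect"])
    f=least_squares(lambda p:box(proj(c,outline("d",*p,.011)))-b,D["d"],loss="soft_l1") 
    print(d["score"],d["rect"].round(1) if hasattr(d["rect"],"round") else d["rect"],f.x.round(4),f.fun.round(1))
print(box(proj(c,outline("d",*D["d"],.011))))
E
```

```text
t 8.35 tcp [0.614  0.1569 0.2411] tool shift now-axes mm [ -43.1 -178.5   10.3] tray-axes mm [ -45.  -178.    10.1] turn [-0.05  0.02  0.61]
0.78 [353.3, 127.3, 20.6, 27.7] [ 0.4325 -0.2823] [ -1.2 -29.4   1.1   1.6]
0.73 [309.4, 330.1, 22.9, 54.5] [0.4457 0.2874] [ -7.1 -17.    2.    2.3]
0.67 [325.9, 240.0, 29.3, 60.4] [0.4411 0.12  ] [ 0.3 -6.5 -0.2  2.8]
0.58 [222.8, 235.1, 27.4, 68.8] [0.6103 0.1512] [-0.3 -0.5  0.4  0.5]
[205.35425066 201.76710107 233.85297222 271.6965709 ]
```

Request:
play_rows(commands=[[1,[-0.01,-0.045,0],[0,0,0]],[1,[-0.01,-0.045,0],[0,0,0]],[1,[-0.01,-0.045,0],[0,0,0]],[1,[-0.013,-0.043,0],[0,0,0]],[1,[0,0,0],[0,0,0]]])

```text
t: 8.95
eef_pos: [0.4366, 0.0902, 0.2382]
ee_rot: [-2.082, -2.346, 0.007]
contact_force: [0.0, -0.3, -0.7]
gripper_width: 0.0853
gripper_force: 0.0
```

```bash
python3 - <<'E'
from h import *
togo([.442,.0927,.045])
E
```

```text
t 8.95 tcp [0.4366 0.0902 0.2382] tool shift now-axes mm [  1.7   7.  193.1] tray-axes mm [  1.9   5.6 193.2] turn [-0.39 -0.04  0.5 ]
```

Request:
play_rows(commands=[[1,[0.002,0.005,0.04],[0,0,0]],[1,[0,0,0.045],[0,0,0]],[1,[0,0,0.045],[0,0,0]],[1,[0,0,0.035],[0,0,0]],[1,[0,0,0.018],[0,0,0]]])

```text
t: 9.45
eef_pos: [0.4463, 0.0951, 0.0537]
ee_rot: [-2.082, -2.35, 0.006]
contact_force: [-0.3, -0.3, 1.0]
gripper_width: 0.0854
gripper_force: 0.0
```

Request:
play_rows(commands=[[1,[0,0,0],[0,0,0]],[1,[0,0,0],[0,0,0]]])

```text
t: 9.65
eef_pos: [0.4482, 0.0955, 0.0569]
ee_rot: [2.083, 2.351, -0.0]
contact_force: [0.9, -0.0, 1.1]
gripper_width: 0.0855
gripper_force: 0.0
```

```bash
python3 - <<'E'
from h import *
togo([.442,.0927,.045])
E
```

```text
t 9.65 tcp [0.4482 0.0955 0.0569] tool shift now-axes mm [-2.  -6.5 11.9] tray-axes mm [-2.1 -6.5 11.9] turn [0.01 0.01 0.6 ]
```

Request:
play_rows(commands=[[1,[-0.002,-0.006,0.006],[0,0,0]],[1,[0,0,0.006],[0,0,0]],[0.5,[0,0,0],[0,0,0]],[0.3,[0,0,0],[0,0,0]],[0,[0,0,0],[0,0,0]]])

```text
t: 10.15
eef_pos: [0.4422, 0.093, 0.0452]
ee_rot: [-2.083, -2.351, -0.001]
contact_force: [-1.2, -0.8, 6.6]
gripper_width: 0.0486
gripper_force: 60.6
```

Request:
play_rows(commands=[[0,[0,0,0],[0,0,0]],[0,[0,0,0],[0,0,0]],[0,[0,0,0],[0,0,0]]])

```text
t: 10.45
eef_pos: [0.4422, 0.093, 0.0452]
ee_rot: [2.083, 2.352, 0.001]
contact_force: [-1.1, -0.3, 5.7]
gripper_width: 0.0486
gripper_force: 61.1
```

```bash
python3 - <<'E'
from h import *
togo([.442,.0927,.045]);togo([*D["c"],.0560])
E
```

```text
t 10.45 tcp [0.4422 0.093  0.0452] tool shift now-axes mm [-0.3 -0.2  0.2] tray-axes mm [-0.3 -0.2  0.2] turn [ 0.03 -0.02  0.63]
t 10.45 tcp [0.4422 0.093  0.0452] tool shift now-axes mm [-48.  177.3 -10.7] tray-axes mm [-46.1 177.8 -10.8] turn [ 0.03 -0.02  0.63]
```

Request:
play_rows(commands=[[0,[0,0,-0.01],[0,0,0]],[0,[0,0,-0.025],[0,0,0]],[0,[0,0.01,-0.02],[0,0,0]],[0,[-0.01,0.03,-0.005],[0,0,0]],[0,[-0.01,0.03,0],[0,0,0]]])

```text
t: 10.95
eef_pos: [0.5153, 0.082, 0.1066]
ee_rot: [2.081, 2.352, 0.004]
contact_force: [0.0, 0.9, -2.3]
gripper_width: 0.0482
gripper_force: 62.4
```

Request:
play_rows(commands=[[0,[-0.01,0.03,0],[0,0,0]],[0,[-0.01,0.03,0],[0,0,0]],[0,[-0.008,0.03,0],[0,0,0]],[0,[0,0.017,0],[0,0,0]],[0,[0,0,0],[0,0,0]]])

```text
t: 11.45
eef_pos: [0.6257, 0.0665, 0.1053]
ee_rot: [2.082, 2.35, 0.002]
contact_force: [-0.0, 0.2, -1.7]
gripper_width: 0.0484
gripper_force: 62.5
```

Request:
play_rows(commands=[[0,[0,0,0],[0,0,0]],[0,[0,0,0],[0,0,0]]])

```text
t: 11.65
eef_pos: [0.6221, 0.0667, 0.1047]
ee_rot: [-2.082, -2.351, 0.001]
contact_force: [-0.3, -0.3, -1.3]
gripper_width: 0.048
gripper_force: 62.5
```

```bash
python3 - <<'E'
from h import *
togo([*D["c"],.0560])
E
```

```text
t 11.65 tcp [0.6221 0.0667 0.1047] tool shift now-axes mm [-0.2  1.9 48.7] tray-axes mm [-0.2  1.9 48.7] turn [-0.08 -0.01  0.63]
```

Request:
play_rows(commands=[[0,[0,0.002,0.012],[0,0,0]],[0,[0,0,0.016],[0,0,0]],[0,[0,0,0.012],[0,0,0]],[0,[0,0,0.005],[0,0,0]],[0,[0,0,0],[0,0,0]]])

```text
t: 12.15
eef_pos: [0.6244, 0.0666, 0.0582]
ee_rot: [-2.082, -2.35, 0.003]
contact_force: [-0.8, 0.6, -0.2]
gripper_width: 0.0486
gripper_force: 62.5
```

Request:
play_rows(commands=[[0,[0,0,0],[0,0,0]],[0,[0,0,0],[0,0,0]]])

```text
t: 12.35
eef_pos: [0.626, 0.0668, 0.0602]
ee_rot: [2.083, 2.351, 0.001]
contact_force: [-0.1, -0.6, -1.0]
gripper_width: 0.0485
gripper_force: 62.5
```

```bash
python3 - <<'E'
from h import *
togo([*D["c"],.0560])
E
```

```text
t 12.35 tcp [0.626  0.0668 0.0602] tool shift now-axes mm [ 0.2 -2.   4.2] tray-axes mm [ 0.2 -2.   4.2] turn [0.06 0.   0.62]
```

Request:
play_rows(commands=[[0,[0,-0.002,0.002],[0,0,0]],[0,[0,0,0.001],[0,0,0]],[0,[0,0,0.001],[0,0,0]],[0,[0,0,0],[0,0,0]],[0,[0,0,0],[0,0,0]]])

```text
t: 12.85
eef_pos: [0.6234, 0.0666, 0.0563]
ee_rot: [-2.083, -2.351, -0.0]
contact_force: [-2.5, -0.5, 5.1]
gripper_width: 0.0485
gripper_force: 63.1
```

Request:
play_rows(commands=[[0,[0,0,0.0005],[0,0,0]],[0,[0,0,0],[0,0,0]]])

```text
t: 13.05
eef_pos: [0.6234, 0.0665, 0.0562]
ee_rot: [-2.083, -2.351, -0.0]
contact_force: [-5.4, 0.3, 10.2]
gripper_width: 0.0486
gripper_force: 63.8
```

Request:
play_rows(commands=[[0,[0,0,-0.001],[0,0,0]],[0.6,[0,0,0],[0,0,0]],[0.75,[0,0,0],[0,0,0]],[0.9,[0,0,0],[0,0,0]],[0.9,[0,0,0],[0,0,0]]])

```text
t: 13.55
eef_pos: [0.6236, 0.0666, 0.0561]
ee_rot: [2.083, 2.351, 0.0]
contact_force: [-0.3, -0.2, 0.3]
gripper_width: 0.0766
gripper_force: 0.0
```

Request:
play_rows(commands=[[1,[0,0,0],[0,0,0]],[1,[0,0,-0.02],[0,0,0]],[1,[0,0,-0.04],[0,0,0]],[1,[0,0,-0.05],[0,0,0]],[1,[0,0,-0.05],[0,0,0]]])

```text
t: 14.05
eef_pos: [0.623, 0.0664, 0.2176]
ee_rot: [-2.083, -2.351, 0.001]
contact_force: [1.6, 1.0, 0.1]
gripper_width: 0.0858
gripper_force: 0.0
```

```bash
python3 - <<'E'
from h import *
togo([.4395,.279,.231])
T=[]
for n in("top","side"):
    c=look(n);im=cv2.resize(c["image"],None,fx=4,fy=4,interpolation=cv2.INTER_CUBIC)[:,:,::-1].copy()
    for k,e,z in(("b",(.4405,.279),0),("a",(.4335,-.2925),0),("c",D["c"],.011),("d",D["d"],.011)):
        H,Dm,s=B[k]
        for P in(ring(*e,z,Dm),ring(*e,z+s,Dm),ring(*e,z+H,.025))+((ring(*e,z,.062),) if z else ()):
            cv2.polylines(im,[np.int32((proj(c,P)+.5)*4)],True,(0,255,0),1)
        if (n,k) in(("top","c"),("top","d")):continue
        u=np.int32(proj(c,[*e,H/2])[0]*4);T.append(im[max(u[1]-150,0):max(u[1]-150,0)+300,max(u[0]-100,0):max(u[0]-100,0)+200])
O=np.vstack([np.hstack(T[:2]+[np.zeros_like(T[0])]*2),np.hstack(T[2:])])
cv2.imwrite("pics/e.png",cv2.convertScaleAbs(O,alpha=1.4))
E
```

```text
t 14.05 tcp [0.623  0.0664 0.2176] tool shift now-axes mm [ 233.1 -156.6  -13.3] tray-axes mm [ 231.4 -159.   -13.4] turn [-0.05  0.02  0.61]
```

View pics/e.png

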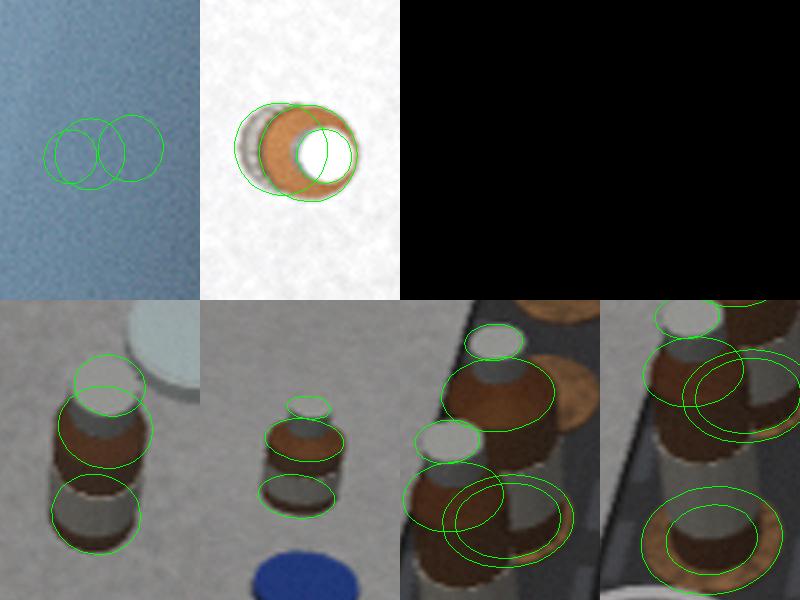

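The d and c caps line up with their disc centres, and the a and b estimates fit. Now b.

Request:
play_rows(commands=[[1,[0.045,-0.03,0],[0,0,0]],[1,[0.045,-0.03,0],[0,0,0]],[1,[0.045,-0.03,0],[0,0,0]],[1,[0.045,-0.03,0],[0,0,0]],[1,[0.045,-0.03,0],[0,0,0]]])

```text
t: 14.65
eef_pos: [0.4591, 0.2576, 0.2159]
ee_rot: [-2.083, -2.351, -0.0]
contact_force: [1.0, 0.8, 0.6]
gripper_width: 0.0857
gripper_force: 0.0
```

Request:
play_rows(commands=[[1,[0.008,-0.006,0],[0,0,0.6]],[1,[0,0,0.03],[0,0,0]],[1,[0,0,0.03],[0,0,0]],[1,[0,0,0],[0,0,0]],[1,[0,0,0],[0,0,0]]])

```text
t: 15.15
eef_pos: [0.4538, 0.2632, 0.1563]
ee_rot: [2.096, 2.34, -0.002]
contact_force: [-0.2, -0.3, 0.3]
gripper_width: 0.0855
gripper_force: 0.0
```

```bash
python3 - <<'E'
from h import *
togo([.4405,.279,.022])
E
```

```text
t 15.15 tcp [0.4538 0.2632 0.1563] tool shift now-axes mm [ 17.3 -11.4 134.3] tray-axes mm [ 17.2 -11.5 134.3] turn [-0.04  0.05 -0.  ]
```

Request:
play_rows(commands=[[1,[0.017,-0.011,0.02],[0,0,0]],[1,[0,0,0.04],[0,0,0]],[1,[0,0,0.035],[0,0,0]],[1,[0,0,0.02],[0,0,0]],[1,[0,0,0.005],[0,0,0]]])

```text
t: 15.65
eef_pos: [0.441, 0.2791, 0.0356]
ee_rot: [-2.096, -2.34, 0.002]
contact_force: [-0.8, 0.2, 0.1]
gripper_width: 0.0856
gripper_force: 0.0
```

Request:
play_rows(commands=[[1,[0,0,0],[0,0,0]],[1,[0,0,0],[0,0,0]],[1,[0,0,0],[0,0,0]]])

```text
t: 15.95
eef_pos: [0.4421, 0.28, 0.0377]
ee_rot: [2.095, 2.34, 0.004]
contact_force: [-0.4, 0.3, -0.2]
gripper_width: 0.0852
gripper_force: 0.0
```

```bash
python3 - <<'E'
from h import *
togo([.4405,.279,.022])
E
```

```text
t 15.95 tcp [0.4421 0.28   0.0377] tool shift now-axes mm [-0.8 -1.7 15.7] tray-axes mm [-0.8 -1.7 15.7] turn [ 0.14 -0.09  0.02]
```

Request:
play_rows(commands=[[1,[-0.001,-0.002,0.01],[0,0,0]],[1,[0,0,0.006],[0,0,0]],[1,[0,0,0],[0,0,0]],[0.3,[0,0,0],[0,0,0]],[0.3,[0,0,0],[0,0,0]]])

```text
t: 16.45
eef_pos: [0.4393, 0.2781, 0.0202]
ee_rot: [2.095, 2.34, 0.0]
contact_force: [0.2, -0.7, 0.0]
gripper_width: 0.059
gripper_force: 0.0
```

Request:
play_rows(commands=[[0.1,[0,0,0],[0,0,0]],[0,[0,0,0],[0,0,0]],[0,[0,0,0],[0,0,0]],[0,[0,0,0],[0,0,0]],[0,[0,0,0],[0,0,0]]])

```text
t: 16.95
eef_pos: [0.4395, 0.2782, 0.0206]
ee_rot: [2.096, 2.34, 0.001]
contact_force: [0.1, -0.3, 5.6]
gripper_width: 0.033
gripper_force: 59.6
```

```bash
python3 - <<'E'
from h import *
togo([.4405,.279,.022]);togo([*D["b"],.033])
c=look("side");p=proj(c,[.4405,.279,.04])[0].astype(int)
cv2.imwrite("pics/b1.png",cv2.resize(c["image"][p[1]-75:p[1]+75,p[0]-80:p[0]+80],None,fx=4,fy=4)[:,:,::-1])
E
```

```text
t 16.95 tcp [0.4395 0.2782 0.0206] tool shift now-axes mm [ 0.7  1.1 -1.4] tray-axes mm [ 0.7  1.1 -1.4] turn [ 0.04 -0.02  0.02]
t 16.95 tcp [0.4395 0.2782 0.0206] tool shift now-axes mm [-320.5  160.2  -12.4] tray-axes mm [-320.4  160.3  -12.4] turn [ 0.04 -0.02  0.02]
```

View pics/b1.png

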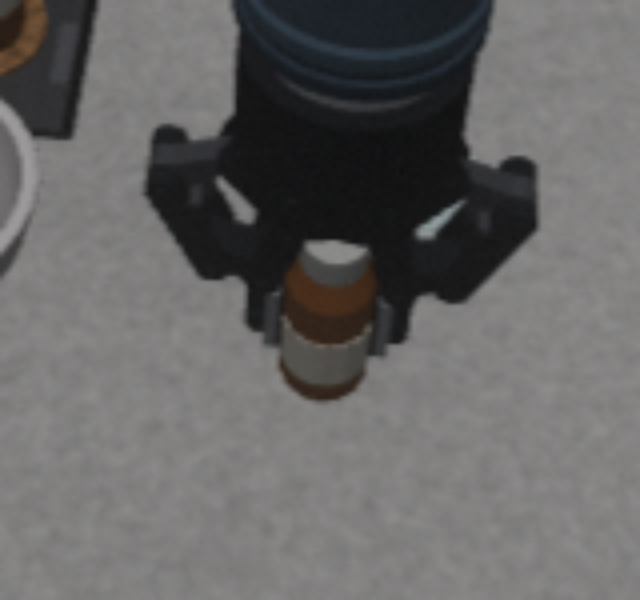

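Bottle b is held squarely between the pads (about (325,320) in the crop). Carry it along −u first, then into the row.

Request:
play_rows(commands=[[0,[0,0,-0.01],[0,0,0]],[0,[0,0,-0.025],[0,0,0]],[0,[-0.015,0,-0.02],[0,0,0]],[0,[-0.03,0,-0.005],[0,0,0]],[0,[-0.035,0,0],[0,0,0]]])

```text
t: 17.5
eef_pos: [0.4486, 0.1992, 0.0816]
ee_rot: [2.092, 2.343, 0.004]
contact_force: [0.5, -0.1, -1.1]
gripper_width: 0.0326
gripper_force: 59.6
```

Request:
play_rows(commands=[[0,[-0.035,0,0],[0,0,0]],[0,[-0.035,0,0],[0,0,0]],[0,[-0.035,0,0],[0,0,0]],[0,[-0.035,0,0],[0,0,0]],[0,[-0.035,0,0],[0,0,0]]])

```text
t: 18.0
eef_pos: [0.4671, 0.0232, 0.0806]
ee_rot: [2.095, 2.341, 0.0]
contact_force: [0.8, 0.2, -1.0]
gripper_width: 0.0329
gripper_force: 59.6
```

Request:
play_rows(commands=[[0,[-0.035,0,0],[0,0,0]],[0,[-0.02,0.015,0],[0,0,0]],[0,[-0.01,0.025,0],[0,0,0]],[0,[0,0.03,0],[0,0,0]],[0,[0,0.03,0],[0,0,0]]])

```text
t: 18.5
eef_pos: [0.5745, -0.0296, 0.0806]
ee_rot: [-2.097, -2.339, 0.0]
contact_force: [0.2, 0.2, -1.2]
gripper_width: 0.0325
gripper_force: 59.6
```

Request:
play_rows(commands=[[0,[0,0.03,0],[0,0,0]],[0,[0,0.02,0],[0,0,0]],[0,[0,0.01,0],[0,0,0]],[0,[0,0,0],[0,0,0]],[0,[0,0,0],[0,0,0]]])

```text
t: 19.0
eef_pos: [0.6321, -0.0227, 0.08]
ee_rot: [-2.095, -2.339, 0.002]
contact_force: [-0.9, -0.5, -0.6]
gripper_width: 0.0329
gripper_force: 59.6
```

```bash
python3 - <<'E'
from h import *
togo([D["b"][0],D["b"][1]-.0007,.0316])
E
```

```text
t 19.0 tcp [ 0.6321 -0.0227  0.08  ] tool shift now-axes mm [-0.9  1.9 48.4] tray-axes mm [-0.9  1.8 48.4] turn [-0.09  0.    0.01]
```

Request:
play_rows(commands=[[0,[-0.001,0.001,0.012],[0,0,0]],[0,[0,0,0.016],[0,0,0]],[0,[0,0,0.011],[0,0,0]],[0,[0,0,0.004],[0,0,0]],[0,[0,0,0],[0,0,0]]])

```text
t: 19.5
eef_pos: [0.6335, -0.0233, 0.0359]
ee_rot: [-2.095, -2.339, 0.002]
contact_force: [0.4, -0.3, -0.1]
gripper_width: 0.0324
gripper_force: 59.6
```

Request:
play_rows(commands=[[0,[0,0,0],[0,0,0]],[0,[0,0,0],[0,0,0]]])

```text
t: 19.7
eef_pos: [0.635, -0.0234, 0.0377]
ee_rot: [2.095, 2.34, 0.001]
contact_force: [0.0, -0.2, -0.6]
gripper_width: 0.0327
gripper_force: 59.6
```

```bash
python3 - <<'E'
from h import *
togo([D["b"][0],D["b"][1]-.0007,.0316])
E
```

```text
t 19.7 tcp [ 0.635  -0.0234  0.0377] tool shift now-axes mm [ 0.1 -1.   6.1] tray-axes mm [ 0.1 -1.   6.1] turn [0.06 0.01 0.02]
```

Request:
play_rows(commands=[[0,[0,-0.001,0.003],[0,0,0]],[0,[0,0,0.002],[0,0,0]],[0,[0,0,0.0005],[0,0,0]],[0,[0,0,0],[0,0,0]],[0,[0,0,0],[0,0,0]]])

```text
t: 20.2
eef_pos: [0.6336, -0.0233, 0.0317]
ee_rot: [2.095, 2.341, 0.0]
contact_force: [0.1, 0.5, -0.2]
gripper_width: 0.0328
gripper_force: 59.8
```

Request:
play_rows(commands=[[0,[0,0,0.0005],[0,0,0]],[0,[0,0,0],[0,0,0]]])

```text
t: 20.4
eef_pos: [0.6336, -0.0234, 0.0316]
ee_rot: [2.096, 2.341, 0.0]
contact_force: [-2.0, -0.2, 3.9]
gripper_width: 0.0329
gripper_force: 60.2
```

Request:
play_rows(commands=[[0.45,[0,0,0],[0,0,0]],[0.6,[0,0,0],[0,0,0]],[0.8,[0,0,0],[0,0,0]],[0.9,[0,0,0],[0,0,0]],[0.9,[0,0,0],[0,0,0]]])

```text
t: 20.9
eef_pos: [0.6335, -0.0234, 0.0311]
ee_rot: [2.096, 2.341, 0.0]
contact_force: [-0.1, 0.1, -0.3]
gripper_width: 0.0767
gripper_force: 0.0
```

Request:
play_rows(commands=[[1,[0,0,-0.01],[0,0,0]],[1,[0,0,-0.03],[0,0,0]],[1,[0,0,-0.045],[0,0,0]],[1,[0,0,-0.04],[0,0,0]],[1,[0,-0.03,0],[0,0,0]]])

```text
t: 21.4
eef_pos: [0.6106, -0.0266, 0.1631]
ee_rot: [2.087, 2.333, 0.016]
contact_force: [-0.1, -0.7, -0.4]
gripper_width: 0.0855
gripper_force: 0.0
```

Request:
play_rows(commands=[[1,[-0.045,-0.04,0],[0,0,0]],[1,[-0.045,-0.04,0],[0,0,0]],[1,[-0.045,-0.04,0],[0,0,0]],[1,[-0.045,-0.04,0],[0,0,0]],[1,[-0.045,-0.03,0],[0,0,0]]])

```text
t: 21.9
eef_pos: [0.4635, -0.2353, 0.157]
ee_rot: [2.095, 2.341, 0.001]
contact_force: [0.8, 0.3, -1.2]
gripper_width: 0.0855
gripper_force: 0.0
```

Request:
play_rows(commands=[[1,[-0.02,-0.009,0],[0,0,0]],[1,[0,0,0],[0,0,0]],[1,[0,0,0],[0,0,0]]])

```text
t: 22.2
eef_pos: [0.4586, -0.2552, 0.1567]
ee_rot: [2.096, 2.339, 0.001]
contact_force: [-0.1, 0.1, -0.2]
gripper_width: 0.0853
gripper_force: 0.0
```

```bash
python3 - <<'E'
from h import *
togo([.4335,-.2925,.010])
E
```

```text
t 22.2 tcp [ 0.4586 -0.2552  0.1567] tool shift now-axes mm [-34.4 -29.2 146.7] tray-axes mm [-34.4 -29.1 146.7] turn [ 0.06 -0.01 -0.03]
```

Request:
play_rows(commands=[[1,[-0.034,-0.029,0.01],[0,0,0]],[1,[0,0,0.035],[0,0,0]],[1,[0,0,0.04],[0,0,0]],[1,[0,0,0.03],[0,0,0]],[1,[0,0,0.01],[0,0,0]]])

```text
t: 22.7
eef_pos: [0.4328, -0.2893, 0.0287]
ee_rot: [-2.089, -2.34, -0.0]
contact_force: [-0.6, -0.1, 1.0]
gripper_width: 0.0855
gripper_force: 0.0
```

Request:
play_rows(commands=[[1,[0,0,0],[0,0,0]],[1,[0,0,0],[0,0,0]],[1,[0,0,0],[0,0,0]]])

```text
t: 23.0
eef_pos: [0.4346, -0.2926, 0.0327]
ee_rot: [2.093, 2.339, 0.001]
contact_force: [-0.1, 1.0, 0.4]
gripper_width: 0.0855
gripper_force: 0.0
```

```bash
python3 - <<'E'
from h import *
togo([.4335,-.2925,.008])
E
```

```text
t 23.0 tcp [ 0.4346 -0.2926  0.0327] tool shift now-axes mm [ 0.2 -1.2 24.7] tray-axes mm [ 0.2 -1.1 24.7] turn [0.14 0.09 0.05]
```

Request:
play_rows(commands=[[1,[0,-0.001,0.01],[0,0,0]],[1,[0,0,0.008],[0,0,0]],[1,[0,0,0.004],[0,0,0]],[1,[0,0,0.002],[0,0,0]],[1,[0,0,0],[0,0,0]]])

```text
t: 23.5
eef_pos: [0.432, -0.2922, 0.0068]
ee_rot: [-2.095, -2.34, 0.0]
contact_force: [1.0, -0.5, 0.1]
gripper_width: 0.0856
gripper_force: 0.0
```

Request:
play_rows(commands=[[0.5,[0,0,0],[0,0,0]],[0.4,[0,0,0],[0,0,0]],[0.2,[0,0,0],[0,0,0]],[0,[0,0,0],[0,0,0]],[0,[0,0,0],[0,0,0]]])

```text
t: 24.0
eef_pos: [0.4325, -0.2924, 0.0078]
ee_rot: [2.095, 2.34, 0.001]
contact_force: [-1.3, 0.9, 5.7]
gripper_width: 0.0444
gripper_force: 60.8
```

```bash
python3 - <<'E'
from h import *
togo([.4335,-.2925,.008]);z=r.sense()["eef_pos"][2];togo([*D["a"],z+.011])
c=look("side");p=proj(c,[.4335,-.2925,.04])[0].astype(int)
cv2.imwrite("pics/a1.png",cv2.resize(c["image"][p[1]-50:p[1]+50,p[0]-60:p[0]+60],None,fx=5,fy=5)[:,:,::-1])
E
```

```text
t 24.0 tcp [ 0.4325 -0.2924  0.0078] tool shift now-axes mm [-0.3  1.  -0.2] tray-axes mm [-0.3  1.  -0.2] turn [0.03 0.   0.02]
t 24.0 tcp [ 0.4325 -0.2924  0.0078] tool shift now-axes mm [156.1 229.9 -10.9] tray-axes mm [156.2 229.9 -11. ] turn [0.03 0.   0.02]
```

View pics/a1.png

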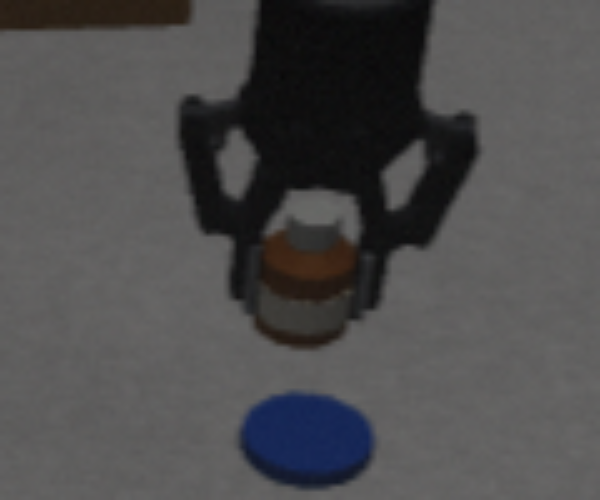

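Bottle a is held squarely. Carry it to the last disc.

Request:
play_rows(commands=[[0,[0,0,-0.01],[0,0,0]],[0,[0,0,-0.025],[0,0,0]],[0,[0.015,0,-0.025],[0,0,0]],[0,[0.03,0,-0.01],[0,0,0]],[0,[0.035,0,0],[0,0,0]]])

```text
t: 24.55
eef_pos: [0.4247, -0.2134, 0.0793]
ee_rot: [2.095, 2.335, 0.002]
contact_force: [0.7, -0.1, -0.4]
gripper_width: 0.0445
gripper_force: 61.2
```

Request:
play_rows(commands=[[0,[0.035,0,0],[0,0,0]],[0,[0.027,0.01,0],[0,0,0]],[0,[0.014,0.025,0],[0,0,0]],[0,[0,0.035,0],[0,0,0]],[0,[0,0.035,0],[0,0,0]]])

```text
t: 25.05
eef_pos: [0.5206, -0.1246, 0.078]
ee_rot: [2.094, 2.342, 0.001]
contact_force: [0.4, -0.8, -0.2]
gripper_width: 0.0447
gripper_force: 61.2
```

```bash
python3 - <<'E'
from h import *
togo([*D["a"],.0188])
E
```

```text
t 25.05 tcp [ 0.5206 -0.1246  0.078 ] tool shift now-axes mm [ -1.1 123.9  59.2] tray-axes mm [ -0.9 123.9  59.2] turn [ 0.02 -0.02  0.08]
```

Request:
play_rows(commands=[[0,[0,0.035,0],[0,0,0]],[0,[0,0.035,0],[0,0,0]],[0,[0,0.03,0],[0,0,0]],[0,[0,0.018,0],[0,0,0]],[0,[0,0,0],[0,0,0]]])

```text
t: 25.55
eef_pos: [0.6393, -0.1116, 0.0777]
ee_rot: [2.092, 2.341, 0.003]
contact_force: [0.7, -0.1, -1.0]
gripper_width: 0.0446
gripper_force: 61.3
```

Request:
play_rows(commands=[[0,[0,0,0],[0,0,0]],[0,[0,0,0],[0,0,0]],[0,[0,0,0],[0,0,0]]])

```text
t: 25.85
eef_pos: [0.6357, -0.1131, 0.0774]
ee_rot: [-2.096, -2.339, 0.001]
contact_force: [0.5, -0.4, -0.0]
gripper_width: 0.0445
gripper_force: 61.3
```

```bash
python3 - <<'E'
from h import *
togo([*D["a"],.0188])
E
```

```text
t 25.85 tcp [ 0.6357 -0.1131  0.0774] tool shift now-axes mm [ 0.3  8.2 58.6] tray-axes mm [ 0.3  8.2 58.6] turn [-0.04 -0.01 -0.03]
```

Request:
play_rows(commands=[[0,[0,0.008,0.01],[0,0,0]],[0,[0,0,0.018],[0,0,0]],[0,[0,0,0.014],[0,0,0]],[0,[0,0,0.007],[0,0,0]],[0,[0,0,0],[0,0,0]]])

```text
t: 26.35
eef_pos: [0.6432, -0.1116, 0.0261]
ee_rot: [-2.094, -2.338, 0.003]
contact_force: [-0.4, 0.2, -0.2]
gripper_width: 0.0443
gripper_force: 61.3
```

Request:
play_rows(commands=[[0,[0,0,0],[0,0,0]],[0,[0,0,0],[0,0,0]]])

```text
t: 26.55
eef_pos: [0.6452, -0.112, 0.0288]
ee_rot: [2.095, 2.34, 0.001]
contact_force: [-0.1, -0.1, 0.1]
gripper_width: 0.0446
gripper_force: 61.3
```

```bash
python3 - <<'E'
from h import *
togo([*D["a"],.0188])
E
```

```text
t 26.55 tcp [ 0.6452 -0.112   0.0288] tool shift now-axes mm [ 0.3 -1.4 10. ] tray-axes mm [ 0.3 -1.4 10. ] turn [0.06 0.02 0.02]
```

Request:
play_rows(commands=[[0,[0,-0.001,0.005],[0,0,0]],[0,[0,0,0.003],[0,0,0]],[0,[0,0,0.001],[0,0,0]],[0,[0,0,0],[0,0,0]],[0,[0,0,0],[0,0,0]]])

```text
t: 27.05
eef_pos: [0.6438, -0.1119, 0.0192]
ee_rot: [2.095, 2.34, 0.0]
contact_force: [0.0, 0.5, -0.5]
gripper_width: 0.0446
gripper_force: 61.4
```

Request:
play_rows(commands=[[0,[0,0,0.0005],[0,0,0]],[0,[0,0,0],[0,0,0]]])

```text
t: 27.25
eef_pos: [0.6439, -0.1119, 0.0189]
ee_rot: [2.095, 2.34, 0.0]
contact_force: [-0.4, 0.1, 1.0]
gripper_width: 0.0449
gripper_force: 61.5
```

Contact is just made. One more half-millimetre, release, retreat upwards and away.

Request:
play_rows(commands=[[0,[0,0,0.0003],[0,0,0]],[0.6,[0,0,0],[0,0,0]],[0.75,[0,0,0],[0,0,0]],[0.9,[0,0,0],[0,0,0]],[0.9,[0,0,0],[0,0,0]]])

```text
t: 27.75
eef_pos: [0.6437, -0.1119, 0.0183]
ee_rot: [2.095, 2.341, -0.0]
contact_force: [-0.3, 0.0, -0.6]
gripper_width: 0.0768
gripper_force: 0.0
```

Request:
play_rows(commands=[[1,[0,0,-0.01],[0,0,0]],[1,[0,0,-0.03],[0,0,0]],[1,[0,0,-0.045],[0,0,0]],[1,[0,0,-0.045],[0,0,0]],[1,[0,0,-0.045],[0,0,0]]])

```text
t: 28.25
eef_pos: [0.6435, -0.112, 0.1959]
ee_rot: [2.096, 2.34, 0.0]
contact_force: [0.6, 1.1, -0.8]
gripper_width: 0.085
gripper_force: 0.0
```

Request:
play_rows(commands=[[1,[0,0,-0.03],[0,0,0]],[1,[-0.04,-0.03,0],[0,0,0]],[1,[-0.045,-0.04,0],[0,0,0]],[1,[-0.045,-0.04,0],[0,0,0]],[1,[-0.045,-0.04,0],[0,0,0]]])

```text
t: 28.75
eef_pos: [0.5303, -0.2788, 0.2244]
ee_rot: [2.095, 2.34, 0.001]
contact_force: [-0.1, -1.3, -0.6]
gripper_width: 0.0855
gripper_force: 0.0
```

Request:
play_rows(commands=[[1,[-0.045,-0.02,0],[0,0,0]],[1,[-0.045,0,0],[0,0,0]],[1,[0,0,0],[0,0,0]],[1,[0,0,0],[0,0,0]]])

```text
t: 29.15
eef_pos: [0.521, -0.3703, 0.2239]
ee_rot: [2.098, 2.338, -0.0]
contact_force: [0.1, 0.0, 0.6]
gripper_width: 0.0856
gripper_force: 0.0
```

```bash
python3 - <<'E'
from h import *
T=[]
print(r.sense()["eef_pos"].round(3))
for n,(x,y) in(("top",(185,95)),("side",(165,115))):
    c=look(n);im=cv2.resize(c["image"],None,fx=2,fy=2,interpolation=cv2.INTER_CUBIC)[:,:,::-1].copy()
    for k in B:
        H=B[k][0]
        for P in(ring(*D[k],.011,.062),ring(*D[k],.011+H,.025)):cv2.polylines(im,[np.int32((proj(c,P)+.5)*2)],True,(0,255,0),1)
    T.append(im[2*y:2*y+400,2*x:2*x+400])
cv2.imwrite("pics/f.png",np.hstack(T))
E
```

```text
[ 0.521 -0.37   0.224]
```

View pics/f.png

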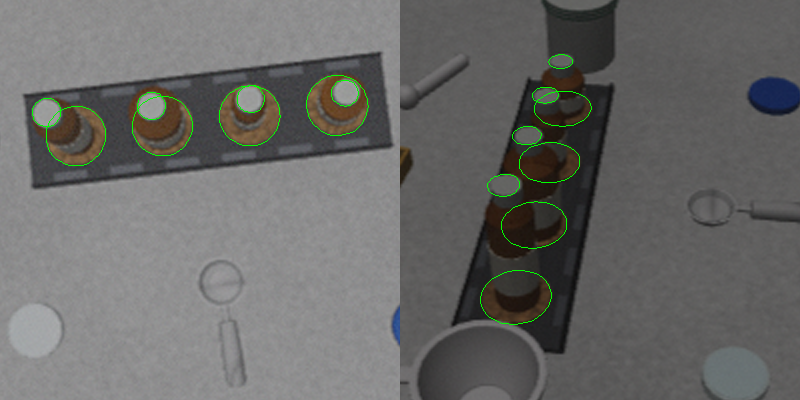

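Every cap sits in its predicted ring in both views: d, c, b, a from the mortar to the tub, all upright and centred. The mortar is in place and the arm is clear.

```bash
python3 -c "
from rig import r
print(r.finish_job())"
```

```text
the job is handed in; nothing more can be done
None
```

All four bottles stand upright in the middle of their discs, in height order from the tallest by the mortar to the shortest by the tub; the mortar was not moved, and I handed the job in after about 29 s of the 112 s allowed.

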